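# Roll the telephoto lens into its bin and shut the swing door

## Task

The big lens is lying loose on its side on the desk mat, where it could roll off. Roll it gently along the mat, without lifting it, all the way into the green metal bin through its open side, and once it is inside swing the bin's door fully shut so it cannot roll out again. Leave the blower, filter rack and L-bracket where they are.

Things in the scene. Friction and masses are not known exactly. Their poses are not given: they have to be found in the camera images.
- lens: black telephoto lens, a plain cylinder 88 mm in diameter and 130 mm long, about 0.6 kg, lying on its side; origin at its centre, own y axis along the cylinder's axis (x and z turn as it rolls). The lightest push sets it rolling, square to its axis, ahead of the push; it is hard to turn. It starts up to 0.25 rad askew to the bin's front, but a straight roll square to its axis leads into the bin
- bin: fixed green sheet-metal bin, open at the top and, when its door is open, along its whole front; no floor or sill: the lens rolls in level on the desk. Origin on the desk surface at the centre of the inner space; its -x side is the open front. Inside: x from -65 mm (front) to +65 mm (back wall), y from -100 to +100 mm. Walls 6 mm thick, 60 mm high. A flat black disc marks its middle (look only)
- door (a joint): swing door across the bin's front, upright hinge at the bin's front corner on its -y side, at bin x = -68 mm, y = -103 mm; 0 = shut, grows (anticlockwise from above) as it swings outwards, away from the bin, at most 2.1 rad; it starts wide open, turns with light friction (under 1 N at its edge) and stays where it is left. Panel 204 mm long from the hinge, 6 mm thick, from 4 to 60 mm above the desk
- door_hinge (a point): point on the door's hinge axis, 32 mm above the desk
- door_edge (a point): middle of the door's free edge, 204 mm from the hinge axis, 32 mm above the desk; an orange patch on the outer face is near it
- blower: red blower bulb standing upright, 66 mm in diameter, 140 mm tall, origin under its centre; bystander
- filter_rack: clear slotted rack with round filters, 70 x 120 mm, 78 mm tall, origin under its centre; bystander
- l_bracket: black L-bracket, foot 100 x 40 mm along its x, upright leg 76 mm tall at its +x end, origin under the foot's centre; bystander
Mind the look-alikes: they are no part of the job. Several things look just like the lens: the one meant starts farthest from the robot's base.

How it is judged:
On the way, in this order (a step that is already met when the one before it is completed fails the run):
1. the lens is inside the bin while the door is still open (x of lens in the frame of bin between -0.03 and 0.03 m and y of lens in the frame of bin between -0.04 and 0.04 m and value of joint door above 0.4 rad), for 0.2 s.
2. the door is shut behind it (value of joint door below 0.1 rad), for 0.2 s.
At the end, for the whole second after the job is handed in: the lens lies on the desk inside the bin (its centre within 30 mm of the bin's centre in x and 40 mm in y, and less than 55 mm above the desk), nearly still (under 0.05 m/s), with the door shut to within 0.1 rad (x of lens in the frame of bin between -0.03 and 0.03 m and y of lens in the frame of bin between -0.04 and 0.04 m and height (world z) of lens below 0.055 m and value of joint door below 0.1 rad and linear speed of lens below 0.05 m/s); the robot touches nothing.
It fails at once if the lens is lifted off or knocked off the desk (its centre more than 20 mm above or below its rolling height) (height (world z) of lens above 0.064 m or height (world z) of lens below 0.024 m).
It fails at once if the lens is rolled roughly (faster than 0.5 m/s) (linear speed of lens above 0.5 m/s).
It fails at once if a bystander is moved more than 30 mm (distance of any of blower, filter_rack, l_bracket from where it was at the start of the episode above 0.03 m).
It also fails if it takes over 56 s, if anything falls off the work surface, if the arm or the gripper's body presses on something with over 40 N, if the wrist force passes 120 N, or if a joint passes its speed limit or range.

## Robot

A 6-joint arm with a two-finger parallel gripper is mounted at the origin on the work surface. World frame = base frame: x ahead of the robot, y to its left, z up, the work surface at z = 0. Lengths are in m, angles in rad, forces in N, time in s.
With the tool pointing down it reaches from about 0.25 to 0.725 m from the base axis. Payload 4 kg.
Tool frame: the origin (TCP) lies on the mounting face of the last link; the fingertips stand 173 mm ahead of it and the grasp point (between the pads) lies 155 mm ahead of it; z points along the fingers, y is the direction in which the jaws open and shut (so a half turn about z gives the same grasp; the last joint's range is limited). The gripper opens to 85 mm and grips with 20 to 120 N. Pads are 22 mm wide; open, the fingers measure 114 mm over their backs; the gripper's body (76 mm by 85 mm) begins 54 mm behind the grasp point. The pads swing forward as they close: fully open they stand 13 mm farther back than shut.
Start: joints at [-1.27, 0.241, 0.005, 1.335, 0, 1.571], TCP at [0.148, -0.478, 0.405] pointing down, gripper open.
Joint ranges: [-2.72, 2.72], [-1.05, 1.87], [-1.09, 1.28], [-1.99, 2.15], [-1.42, 1.44], [-3.14, 3.14]. Speed limits (rad/s): [2.79, 2.79, 3.14, 3.14, 3.14, 3.14].

## Interface

Orientations are given as a 3x3 rotation matrix whose columns are the frame's x, y, z axes.
In Python, from station import manip gives the robot as it stands.
- The arm moves only by the shell command python3 -m inch 'ROWS'. ROWS is JSON, a list of rows, each an object of numbers: "fingers": the finger opening in m, from 0 to 0.0854; "dx", "dy", "dz": the shift along the tool's x, y, z in m; "rx", "ry", "rz": the turn, a rotation vector about the tool's x, y, z in rad. A call has 1 to 8 rows; each row shifts and turns the commanded pose from where the row before left it, along the tool's axes as they then stand; what a row does not reach is not made up. A row lasts 1/8 s, in which the tool goes at most 62.5 mm and 10.7 degrees, less where a joint would pass 70% of its speed; a pose out of reach is approached as far as the arm can. A call with a gripper value outside its range is refused whole. The fingers move at their own pace and stop on an object; the grip force is fixed at half the most. Time passes only in rows, so rows that do not move let the fingers close. It gives the time, the measured TCP pose, the force and the opening at its end, in the units of the state.
- manip.get_obs(): the state, without advancing time (a new reading comes with each control period).
- manip.read_camera(name): name is "scene" or "top"; returns the picture (480x640x3 uint8, blue, green, red); there is no depth.
- manip.calibration(name): a dict with "camera_matrix" (3x3 intrinsics, pixels), "k1" (the pictures are not rectified: a ray, as slopes to the right and down, at radius r is drawn at 1 + k1 r^2 times it, then the intrinsics apply), "rvec" (rotation vector, rad) and "tvec" (3), from world to camera coordinates, as OpenCV has them. Camera axes: x right, y down, z forward; pixel columns grow to the right and rows downward; lengths in m; the calibration is good to about 2 mm. A picture is of the moment at which its call begins. calibration takes no time and is no camera call.
- manip.job_done(): hands the job in, once; it reports no verdict.
Trained networks look in the newest picture that a camera, given by its name, has taken for a name from the list of things; names that differ only in an ending like _2 or _b are one class to them, and where a whole thing is asked for, a point or a joint stands for the part that bears it (a point fixed in the world has none). Each returns a list of dicts, best first, with "score" (0 to 1); they miss things now and then, are a little off and sometimes report something else, mostly with a low value. They report only what shows in the picture. A call takes as long as a camera call. They do not tell look-alikes from the thing itself.
- manip.masks_of(camera, thing): "mask" (480x640 bool, what is visible of it) and "bbox" ([left, top, width, height] in pixels, round what is visible of it).
The state is a dict: "time_s": time; "joint_positions": joint angles; "joint_velocities": joint speeds; "effort": joint torques, N m; "tcp_pos": TCP position; "orientation": TCP orientation; "contact_force": force on the tool from outside, world axes, zero at the start; "ft_torque": the same for the moment, N m; "gripper_width": opening from 0.0 (shut) to 1.0 (fully open).
Only numpy, scipy, OpenCV 4.12 (cv2) and the standard library are available. Lean on these libraries where they do the work, as an engineer would, in place of code of your own. Each camera call takes 0.05 s, during which the arm holds its last target.

## Working session

There is one attempt and no reset: what is moved stays moved. The work goes in short steps, Python scripts to look and compute and a shell command to move; the robot and the scene stay as the last step left them, time stands still between calls to the robot, and variables do not carry over. Pictures are saved under pics/ and viewed, and the job is handed in when it is done.

```bash
ls; mkdir -p pics
python3 - <<'E'
from station import manip
import cv2
o=manip.get_obs();print(o)
for n in("scene","top"):
    cv2.imwrite(f"pics/{n}0.png",manip.read_camera(n));print(manip.calibration(n))
E
```

```text
pics
{'time_s': 0.0, 'joint_positions': array([-1.27003093e+00,  2.41413201e-01,  3.67691798e-03,  1.33519687e+00,
        1.34385174e-05,  1.57079968e+00]), 'joint_velocities': array([ 1.08936396e-03, -5.17438501e-04,  1.22826639e-03, -5.78385268e-04,
       -1.76323925e-03,  8.46282143e-05]), 'effort': array([-5.00317547e-04, -3.72315037e+01,  2.52409065e+01,  1.68270251e-02,
       -6.93158358e-05,  1.19213405e-05]), 'tcp_pos': array([ 0.14804326, -0.47728343,  0.40379441]), 'orientation': array([[ 9.55111021e-01,  2.96247451e-01, -6.20201699e-04],
       [ 2.96248100e-01, -9.55108832e-01,  2.04488320e-03],
       [ 1.34313145e-05, -2.13682405e-03, -9.99997717e-01]]), 'contact_force': array([-1.16729103,  0.60535074, -0.13241755]), 'ft_torque': array([ 0.00331533, -0.04955861,  0.0352844 ]), 'gripper_width': 1.0006700636135848}
{'camera_matrix': array([[578.82204499,   0.        , 314.12771029],
       [  0.        , 578.82204499, 245.05398346],
       [  0.        ,   0.        ,   1.        ]]), 'k1': -0.0362222954377335, 'rvec': array([ 0.9927143 ,  2.39223448, -1.10966286]), 'tvec': array([ 0.29404727, -0.16973267,  1.86739247])}
{'camera_matrix': array([[487.9961908 ,   0.        , 315.77443314],
       [  0.        , 487.9961908 , 238.06536462],
       [  0.        ,   0.        ,   1.        ]]), 'k1': 0.03499145040824349, 'rvec': array([ 2.18134009, -2.1552014 ,  0.12366209]), 'tvec': array([0.0218514 , 0.42879862, 1.10923633])}
```

View pics/scene0.png

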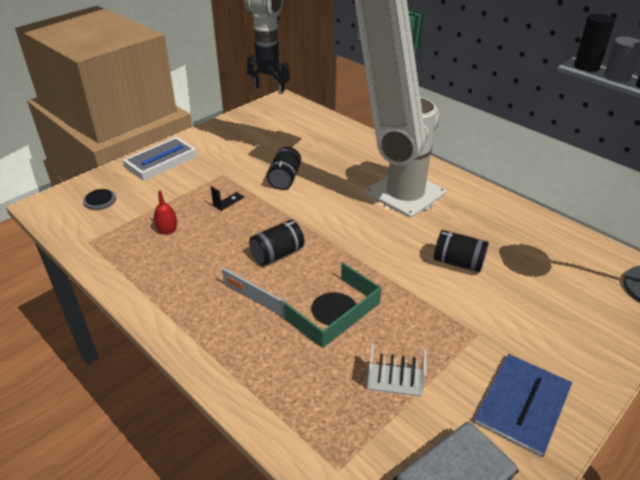

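View pics/top0.png

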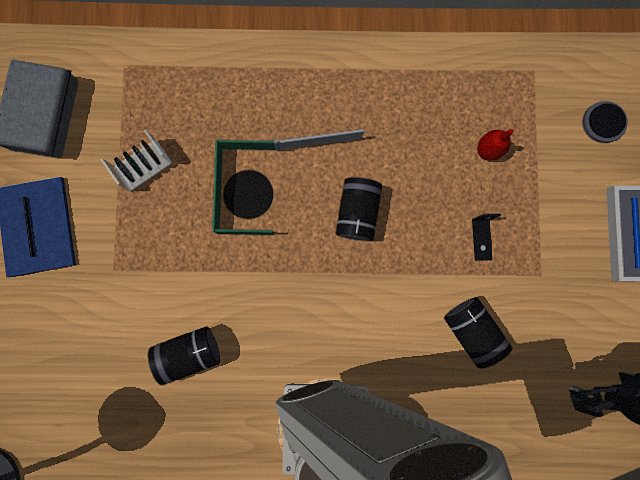

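Lens candidates in the top picture are (360,208), on the mat, (478,332) and (184,355). The first looks farthest from the base, so I'll measure all three.

```bash
cat > h.py <<'E'
from station import manip
import cv2,numpy as np
def ray(cam,uv):
    c=manip.calibration(cam);K=c["camera_matrix"]
    p=(np.atleast_2d(uv)-[K[0,2],K[1,2]])/K[0,0]
    s=p.copy()
    for _ in range(20): s=p/(1+c["k1"]*(s**2).sum(1,keepdims=True))
    R=cv2.Rodrigues(c["rvec"])[0]
    C=-R.T@c["tvec"]
    return C,np.c_[s,np.ones(len(s))]@R
def at(cam,uv,z):
    C,d=ray(cam,uv); t=(z-C[2])/d[:,2]; return C+t[:,None]*d
def proj(cam,P):
    c=manip.calibration(cam);K=c["camera_matrix"]
    q=np.atleast_2d(P)@cv2.Rodrigues(c["rvec"])[0].T+c["tvec"]
    s=q[:,:2]/q[:,2:]; s=s*(1+c["k1"]*(s**2).sum(1,keepdims=True))
    return s*K[0,0]+K[:2,2]
def lenses(cam="top"):
    return manip.masks_of(cam,"lens")
E
python3 - <<'E'
from h import *
np.set_printoptions(precision=4,suppress=True)
im=manip.read_camera("top")
for n in("lens","bin","door","blower","filter_rack","l_bracket"):
  for m in manip.masks_of("top",n):
    ys,xs=np.nonzero(m["mask"]); c=(xs.mean(),ys.mean())
    r=cv2.minAreaRect(np.c_[xs,ys].astype(np.float32))
    print(n,round(m["score"],2),m["bbox"],c,"at.044",at("top",c,.044)[0],"at0",at("top",c,0)[0],r)
print("disc",at("top",(248,194),0)[0])
print(ray("top",(320,240))[0])
a=im[120:260,190:410]; cv2.imwrite("pics/crop.png",cv2.resize(a,None,fx=3.6,fy=3.6,interpolation=cv2.INTER_CUBIC))
E
```

```text
lens 0.62 [335.9, 176.0, 45.6, 66.3] (np.float64(358.32166392092256), np.float64(209.49546952224054)) at.044 [ 0.4933 -0.0696  0.044 ] at0 [ 0.5008 -0.0737  0.    ] ((358.1883239746094, 209.29507446289062), (40.230613708496094, 63.32539749145508), 8.880660057067871)
lens 0.6 [442.4, 298.2, 71.3, 67.5] (np.float64(477.80200967621886), np.float64(332.6992928917008)) at.044 [ 0.219  -0.3357  0.044 ] at0 [ 0.2156 -0.3503  0.    ] ((478.1436767578125, 332.9453125), (69.53495788574219, 40.92046356201172), 55.124671936035156)
lens 0.55 [150.3, 328.8, 72.1, 57.7] (np.float64(182.98), np.float64(355.644)) at.044 [0.1617 0.317  0.044 ] at0 [0.156  0.3283 0.    ] ((182.71231079101562, 355.7328796386719), (40.496238708496094, 71.27806091308594), 69.44395446777344)
bin 0.6 [334.8, 175.6, 47.5, 68.7] (np.float64(358.3301335559265), np.float64(209.33430717863106)) at.044 [ 0.4937 -0.0697  0.044 ] at0 [ 0.5012 -0.0737  0.    ] ((358.1351318359375, 208.68919372558594), (39.620155334472656, 63.786808013916016), 9.462321281433105)
door 0.69 [276.8, 130.9, 86.0, 16.3] (np.float64(319.7082191780822), np.
[... 467 characters left out ...]
t64(138.60997732426304)) at.044 [0.659  0.0192 0.044 ] at0 [0.6731 0.0186 0.    ] ((320.3634338378906, 138.74603271484375), (11.050690650939941, 87.09342956542969), 82.4605484008789)
filter_rack 0.93 [101.5, 131.6, 69.4, 57.2] (np.float64(137.91525423728814), np.float64(163.89733656174334)) at.044 [0.5926 0.4378 0.044 ] at0 [0.604 0.454 0.   ] ((136.6067352294922, 161.87078857421875), (42.61191940307617, 59.8898811340332), 57.9946174621582)
l_bracket 0.75 [472.1, 210.7, 28.1, 53.0] (np.float64(482.58522050059594), np.float64(235.6662693682956)) at.044 [ 0.4364 -0.3522  0.044 ] at0 [ 0.4416 -0.3675  0.    ] ((486.0, 236.5), (28.0, 47.0), 0.0)
disc [0.5348 0.1899 0.    ]
[0.306  0.0326 1.1489]
```

View pics/crop.png

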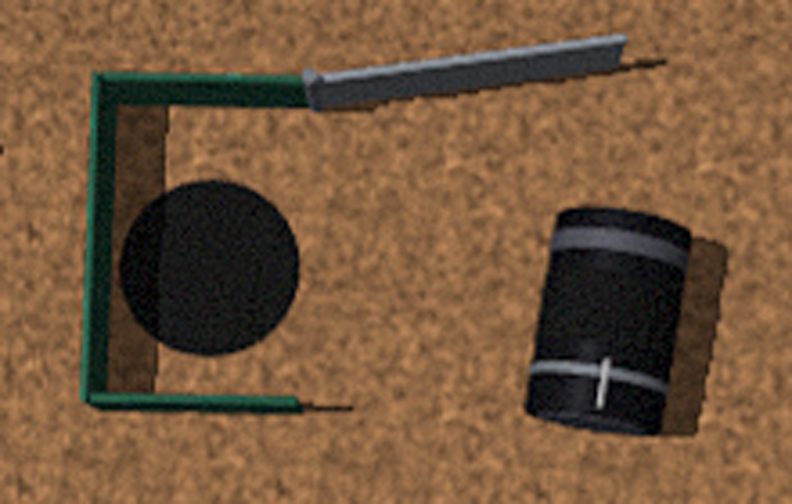

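The lens at (360,208) is clearly the one: about 0.50 m from the base, against 0.40 m and 0.36 m for the other two. The bin opens to the right in the picture, and the door's hinge is at about (275,147). Next I'll fit the poses.

```bash
cat >> h.py <<'E'
from scipy.optimize import minimize,least_squares
_t=np.linspace(0,2*np.pi,40)
def cyl(x,y,a):
    ax=np.array([np.cos(a),np.sin(a),0]);n=np.array([-np.sin(a),np.cos(a),0])
    c=np.array([x,y,.044]);P=[]
    for s in(-.065,.065):
        for t in _t: P.append(c+s*ax+.044*(np.cos(t)*n+np.sin(t)*np.array([0,0,1])))
    return np.array(P)
def iou(cam,mask,p):
    q=proj(cam,cyl(*p));h=cv2.convexHull(((q)*16).astype(np.int32))
    m=np.zeros((480,640),np.uint8);cv2.fillConvexPoly(m,h,1,shift=4)
    m=m>0;return (m&mask).sum()/(m|mask).sum()
def fitlens(cam,mask,p0):
    r=minimize(lambda p:-iou(cam,mask,p),p0,method="Nelder-Mead",options=dict(initial_simplex=np.array(p0)+np.array([[0,0,0],[.02,0,0],[0,.02,0],[0,0,.15]]),maxiter=150))
    return r.x,-r.fun
E
python3 - <<'E'
from h import *
np.set_printoptions(precision=4,suppress=True)
f=lambda u,v:(u/3.6+190,v/3.6+120)
# bin
loc=np.array([[.071,-.106,.06],[.071,.106,.06],[-.065,.106,.06],[-.0,0,0]])
pix=np.array([f(97,72),f(83,403),f(300,398),f(210,267)])
def W(p,l):
    c,s=np.cos(p[2]),np.sin(p[2]);return np.c_[p[0]+c*l[:,0]-s*l[:,1],p[1]+s*l[:,0]+c*l[:,1],l[:,2]]
r=least_squares(lambda p:(proj("top",W(p,loc))-pix).ravel(),[.535,.19,1.57]);print("bin",r.x,r.fun)
b=r.x
print("hinge",W(b,np.array([[-.068,-.103,.06]])),"dooredge",at("top",f(626,37),.06))
manip.read_camera("top")
for cam in("top","scene"):
  if cam=="scene": manip.read_camera(cam)
  for m in manip.masks_of(cam,"lens"):
    p,s=fitlens(cam,m["mask"],[.495,-.07,-.15])
    if s>.3:
        d=np.array([p[0]-b[0],p[1]-b[1]]);c,sn=np.cos(b[2]),np.sin(b[2])
        print(cam,p,s,"in bin",c*d[0]+sn*d[1],-sn*d[0]+c*d[1])
        n=np.array([-np.sin(p[2]),np.cos(p[2])]); 
        for L in(.24,.26,.28): 
            d2=d+n*L; print(L,c*d2[0]+sn*d2[1],-sn*d2[0]+c*d2[1])
E
```

```text
bin [0.5411 0.187  1.5716] [-1.0619  0.0284 -0.1679  0.1953  0.3132  2.2961  0.9624 -2.7125]
hinge [[0.6441 0.1191 0.06  ]] dooredge [[ 0.6748 -0.0804  0.06  ]]
scene [ 0.4941 -0.0677 -0.1355] 0.9491137793024585 in bin -0.25468287677737983 0.04712658643413992
0.24 -0.016906837095006087 0.014529731479003596
0.26 0.0029078328785250994 0.011813326899408907
0.28 0.022722502852056233 0.009096922319814208
```

```bash
python3 -m inch '[{"rz":-0.162},{"rz":-0.162},{"rz":-0.162},{"rz":-0.162},{"rz":-0.162},{"rz":-0.162},{"rz":-0.162}]'; python3 -m inch '[{"dx":0.044,"dy":0.036},{"dx":0.044,"dy":0.036},{"dx":0.044,"dy":0.036},{"dx":0.044,"dy":0.036},{"dx":0.044,"dy":0.036},{"dx":0.044,"dy":0.036},{"dx":0.044,"dy":0.036},{"dx":0.044,"dy":0.036}]'
```

```text
validation failed for argument at $[0]...
validation failed for argument at $[0]...
```

```bash
python3 -m inch '[{"fingers":0.085,"dx":0,"dy":0,"dz":0,"rx":0,"ry":0,"rz":-0.162}]'; python3 -m inch --help | head -30
```

```text
time_s: 0.78
tcp_pos: [0.1481, -0.4775, 0.4047]
orientation: [[0.893, 0.45, 0.0], [0.45, -0.893, -0.0], [0.0, 0.0, -1.0]]
contact_force: [-0.5, 0.5, -0.6]
gripper_width: 0.996invalid input: not JSON, or not a number
```

All keys are needed in every row, so I'll write full rows from here.

```bash
python3 -m inch '[{"fingers":0.085,"dx":0,"dy":0,"dz":0,"rx":0,"ry":0,"rz":-0.162},{"fingers":0.085,"dx":0,"dy":0,"dz":0,"rx":0,"ry":0,"rz":-0.162},{"fingers":0.085,"dx":0,"dy":0,"dz":0,"rx":0,"ry":0,"rz":-0.162},{"fingers":0.085,"dx":0,"dy":0,"dz":0,"rx":0,"ry":0,"rz":-0.162},{"fingers":0.085,"dx":0,"dy":0,"dz":0,"rx":0,"ry":0,"rz":-0.162},{"fingers":0.085,"dx":0,"dy":0,"dz":0,"rx":0,"ry":0,"rz":-0.162}]'; python3 -m inch '[{"fingers":0.085,"dx":0.044,"dy":0.036,"dz":0,"rx":0,"ry":0,"rz":0},{"fingers":0.085,"dx":0.044,"dy":0.036,"dz":0,"rx":0,"ry":0,"rz":0},{"fingers":0.085,"dx":0.044,"dy":0.036,"dz":0,"rx":0,"ry":0,"rz":0},{"fingers":0.085,"dx":0.044,"dy":0.036,"dz":0,"rx":0,"ry":0,"rz":0},{"fingers":0.085,"dx":0.044,"dy":0.036,"dz":0,"rx":0,"ry":0,"rz":0},{"fingers":0.085,"dx":0.044,"dy":0.036,"dz":0,"rx":0,"ry":0,"rz":0},{"fingers":0.085,"dx":0.044,"dy":0.036,"dz":0,"rx":0,"ry":0,"rz":0},{"fingers":0.085,"dx":0,"dy":0,"dz":0,"rx":0,"ry":0,"rz":0}]'
```

```text
time_s: 1.52
tcp_pos: [0.1481, -0.4776, 0.4047]
orientation: [[0.13, 0.991, 0.0], [0.991, -0.13, -0.0], [-0.0, 0.0, -1.0]]
contact_force: [0.1, -0.5, -0.5]
gripper_width: 0.993
time_s: 2.52
tcp_pos: [0.4419, -0.204, 0.4045]
orientation: [[0.129, 0.992, 0.001], [0.992, -0.129, 0.0], [0.0, 0.001, -1.0]]
contact_force: [-0.5, -1.1, -0.1]
gripper_width: 0.992
```

```bash
python3 -m inch '[{"fingers":0.085,"dx":0.036,"dy":0.033,"dz":0,"rx":0,"ry":0,"rz":0},{"fingers":0.085,"dx":0,"dy":0,"dz":0.05,"rx":0,"ry":0,"rz":0},{"fingers":0.085,"dx":0,"dy":0,"dz":0.05,"rx":0,"ry":0,"rz":0},{"fingers":0.085,"dx":0,"dy":0,"dz":0.05,"rx":0,"ry":0,"rz":0},{"fingers":0.085,"dx":0,"dy":0,"dz":0.04,"rx":0,"ry":0,"rz":0},{"fingers":0.085,"dx":0,"dy":0,"dz":0.02,"rx":0,"ry":0,"rz":0},{"fingers":0.085,"dx":0,"dy":0,"dz":0,"rx":0,"ry":0,"rz":0}]'
python3 - <<'E'
from h import *
for n in("scene","top"):
    im=manip.read_camera(n);cv2.imwrite(f"pics/{n}1.png",im)
E
```

```text
time_s: 3.4
tcp_pos: [0.4756, -0.1759, 0.1931]
orientation: [[0.137, 0.991, -0.004], [0.991, -0.137, 0.001], [0.001, -0.005, -1.0]]
contact_force: [-0.1, 1.0, 1.8]
gripper_width: 0.997
```

View pics/scene1.png

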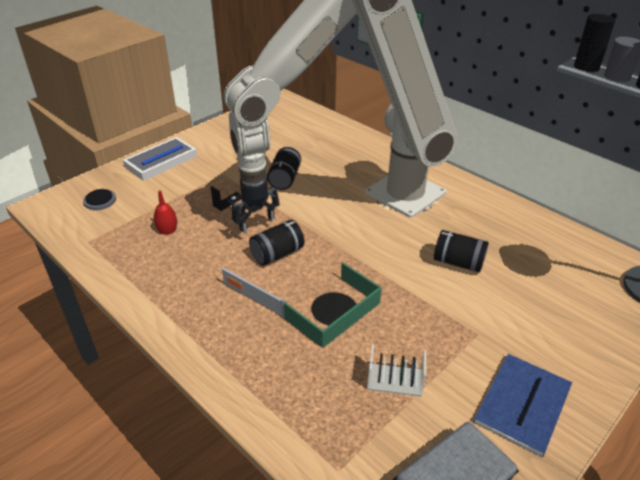

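View pics/top1.png

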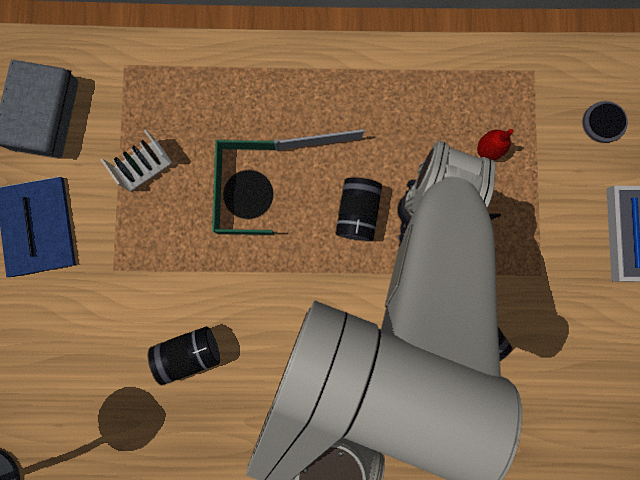

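The scene and top pictures show the open jaws just behind the lens, at top (405,205), with the lens still at (360,208). I'll approach gently.

```bash
python3 -m inch '[{"fingers":0.085,"dx":0.02,"dy":0,"dz":0,"rx":0,"ry":0,"rz":0},{"fingers":0.085,"dx":0.015,"dy":0,"dz":0,"rx":0,"ry":0,"rz":0},{"fingers":0.085,"dx":0.006,"dy":0,"dz":0,"rx":0,"ry":0,"rz":0},{"fingers":0.085,"dx":0.005,"dy":0,"dz":0,"rx":0,"ry":0,"rz":0},{"fingers":0.085,"dx":0.005,"dy":0,"dz":0,"rx":0,"ry":0,"rz":0},{"fingers":0.085,"dx":0.006,"dy":0,"dz":0,"rx":0,"ry":0,"rz":0},{"fingers":0.085,"dx":0.006,"dy":0,"dz":0,"rx":0,"ry":0,"rz":0}]'
cat > look.py <<'E'
import sys
from h import *
np.set_printoptions(precision=4,suppress=True)
B=[.541,.187,1.5716]
for cam in("scene","top"):
  im=manip.read_camera(cam)
  cv2.imwrite(f"pics/{cam}_{sys.argv[1]}.png",im)
  o=manip.get_obs();x=float(sys.argv[2]),float(sys.argv[3])
  for m in manip.masks_of(cam,"lens"):
    p,s=fitlens(cam,m["mask"],[*x,-.135])
    if s>.3:
        d=p[:2]-B[:2];c,sn=np.cos(B[2]),np.sin(B[2])
        print(cam,p,round(s,2),"bin:",c*d[0]+sn*d[1],-sn*d[0]+c*d[1],"tcp",o["tcp_pos"],o["time_s"],o["contact_force"])
E
python3 look.py 2 .494 -.06
```

```text
time_s: 4.38
tcp_pos: [0.4857, -0.1126, 0.1946]
orientation: [[0.136, 0.991, -0.0], [0.991, -0.136, 0.001], [0.001, -0.0, -1.0]]
contact_force: [0.5, 0.2, -0.2]
gripper_width: 0.993
scene [ 0.4978 -0.0556 -0.1813] 0.94 bin: -0.2425730664477265 0.04340006519341468 tcp [ 0.4856 -0.112   0.1945] 4.425 [-0.0469  1.0347 -0.1008]
top [ 0.495  -0.0518 -0.1252] 0.91 bin: -0.23872986173002161 0.046202136522815296 tcp [ 0.4856 -0.1125  0.1945] 4.525 [-0.1349 -1.0369  0.1523]
```

View pics/scene_2.png

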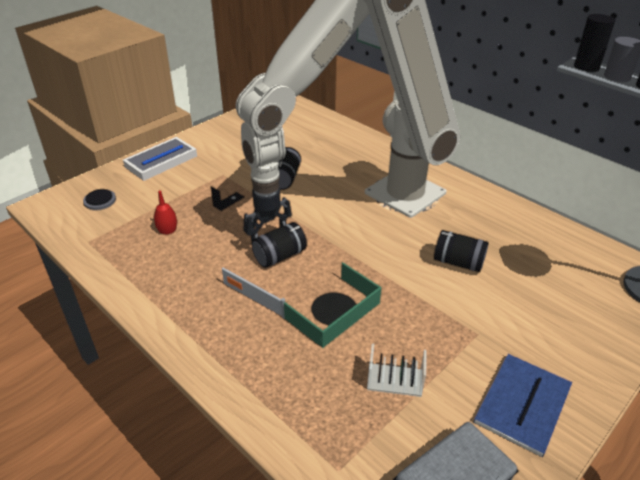

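Contact is made and the lens has started rolling, now 57 mm ahead of the TCP. I'll keep pushing at about 64 mm/s.

```bash
python3 -m inch '[{"fingers":0.085,"dx":0.008,"dy":0,"dz":0,"rx":0,"ry":0,"rz":0},{"fingers":0.085,"dx":0.008,"dy":0,"dz":0,"rx":0,"ry":0,"rz":0},{"fingers":0.085,"dx":0.008,"dy":0,"dz":0,"rx":0,"ry":0,"rz":0},{"fingers":0.085,"dx":0.008,"dy":0,"dz":0,"rx":0,"ry":0,"rz":0},{"fingers":0.085,"dx":0.008,"dy":0,"dz":0,"rx":0,"ry":0,"rz":0},{"fingers":0.085,"dx":0.008,"dy":0,"dz":0,"rx":0,"ry":0,"rz":0},{"fingers":0.085,"dx":0.008,"dy":0,"dz":0,"rx":0,"ry":0,"rz":0},{"fingers":0.085,"dx":0.008,"dy":0,"dz":0,"rx":0,"ry":0,"rz":0}]'
python3 look.py 3 .505 .01
```

```text
time_s: 5.58
tcp_pos: [0.4944, -0.049, 0.1947]
orientation: [[0.136, 0.991, 0.0], [0.991, -0.136, 0.0], [0.0, -0.0, -1.0]]
contact_force: [0.9, 0.9, -0.4]
gripper_width: 0.996
scene [ 0.5067  0.0061 -0.1667] 0.93 bin: -0.1809188312787586 0.03448792075644587 tcp [ 0.4945 -0.0483  0.1947] 5.625 [-0.4551  0.6181  0.4251]
top [ 0.5081  0.0212 -0.1754] 0.69 bin: -0.16573416897811116 0.03299849022627454 tcp [ 0.4944 -0.049   0.1947] 5.725 [ 0.5723 -0.458  -0.0664]
```

```bash
python3 -m inch '[{"fingers":0.085,"dx":0.008,"dy":0,"dz":0,"rx":0,"ry":0,"rz":0},{"fingers":0.085,"dx":0.008,"dy":0,"dz":0,"rx":0,"ry":0,"rz":0},{"fingers":0.085,"dx":0.008,"dy":0,"dz":0,"rx":0,"ry":0,"rz":0},{"fingers":0.085,"dx":0.008,"dy":0,"dz":0,"rx":0,"ry":0,"rz":0},{"fingers":0.085,"dx":0.008,"dy":0,"dz":0,"rx":0,"ry":0,"rz":0},{"fingers":0.085,"dx":0.008,"dy":0,"dz":0,"rx":0,"ry":0,"rz":0},{"fingers":0.085,"dx":0.008,"dy":0,"dz":0,"rx":0,"ry":0,"rz":0},{"fingers":0.085,"dx":0.008,"dy":0,"dz":0,"rx":0,"ry":0,"rz":0}]'
python3 look.py 4 .515 .075
```

```text
time_s: 6.78
tcp_pos: [0.5031, 0.0144, 0.1947]
orientation: [[0.136, 0.991, 0.0], [0.991, -0.136, -0.0], [-0.0, 0.0, -1.0]]
contact_force: [0.3, -1.6, 1.1]
gripper_width: 0.99
scene [ 0.5179  0.0695 -0.1382] 0.96 bin: -0.11753013198761746 0.02323025546194892 tcp [0.5033 0.0151 0.1947] 6.825 [ 0.0065  0.7213 -0.8504]
top [ 0.5155  0.0959 -0.2101] 0.38 bin: -0.09107225607115958 0.025617380558314168 tcp [0.5031 0.0143 0.1947] 6.925 [-0.2444 -0.3142 -0.5268]
```

View pics/scene_4.png

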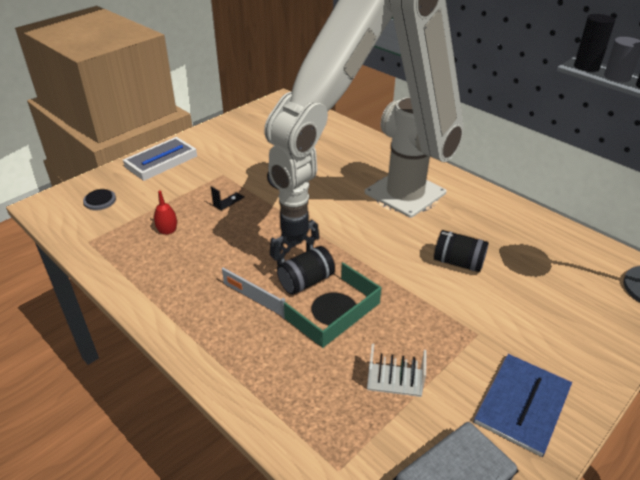

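On track: the lens sits at scene (306,270), entering the bin mouth, at bin (-118, +23) mm.

```bash
python3 -m inch '[{"fingers":0.085,"dx":0.008,"dy":0,"dz":0,"rx":0,"ry":0,"rz":0},{"fingers":0.085,"dx":0.008,"dy":0,"dz":0,"rx":0,"ry":0,"rz":0},{"fingers":0.085,"dx":0.008,"dy":0,"dz":0,"rx":0,"ry":0,"rz":0},{"fingers":0.085,"dx":0.008,"dy":0,"dz":0,"rx":0,"ry":0,"rz":0},{"fingers":0.085,"dx":0.008,"dy":0,"dz":0,"rx":0,"ry":0,"rz":0},{"fingers":0.085,"dx":0.008,"dy":0,"dz":0,"rx":0,"ry":0,"rz":0},{"fingers":0.085,"dx":0.008,"dy":0,"dz":0,"rx":0,"ry":0,"rz":0},{"fingers":0.085,"dx":0.008,"dy":0,"dz":0,"rx":0,"ry":0,"rz":0}]'
python3 look.py 5 .525 .14
```

```text
time_s: 7.98
tcp_pos: [0.5118, 0.0779, 0.1947]
orientation: [[0.136, 0.991, -0.0], [0.991, -0.136, -0.0], [-0.0, -0.0, -1.0]]
contact_force: [0.1, 0.2, 0.4]
gripper_width: 0.995
scene [ 0.5271  0.1331 -0.1517] 0.98 bin: -0.053859433377450326 0.013983707633603602 tcp [0.5119 0.0786 0.1947] 8.025 [ 0.7624  1.5968 -0.5236]
```

View pics/scene_5.png

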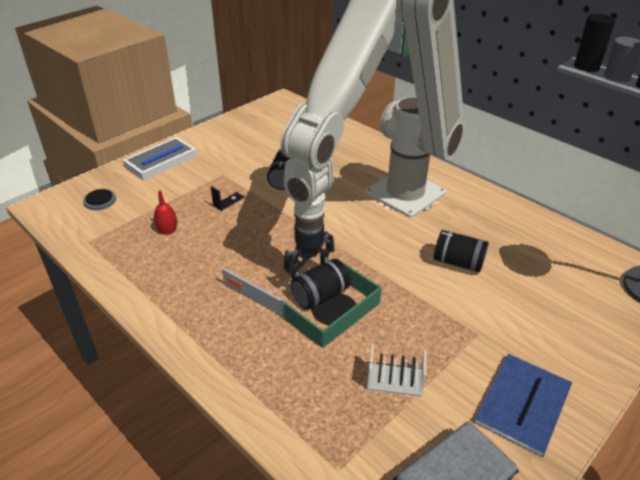

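```bash
python3 -m inch '[{"fingers":0.085,"dx":0.008,"dy":0,"dz":0,"rx":0,"ry":0,"rz":0},{"fingers":0.085,"dx":0.008,"dy":0,"dz":0,"rx":0,"ry":0,"rz":0},{"fingers":0.085,"dx":0.008,"dy":0,"dz":0,"rx":0,"ry":0,"rz":0},{"fingers":0.085,"dx":0.008,"dy":0,"dz":0,"rx":0,"ry":0,"rz":0},{"fingers":0.085,"dx":0.008,"dy":0,"dz":0,"rx":0,"ry":0,"rz":0},{"fingers":0.085,"dx":0.006,"dy":0,"dz":0,"rx":0,"ry":0,"rz":0},{"fingers":0.085,"dx":0.006,"dy":0,"dz":0,"rx":0,"ry":0,"rz":0},{"fingers":0.085,"dx":0.004,"dy":0,"dz":0,"rx":0,"ry":0,"rz":0}]'
python3 look.py 6 .535 .19;python3 look.py 7 .535 .19
```

```text
time_s: 9.18
tcp_pos: [0.5193, 0.1332, 0.1946]
orientation: [[0.135, 0.991, -0.0], [0.991, -0.135, 0.0], [0.0, -0.0, -1.0]]
contact_force: [-0.3, -0.3, -0.3]
gripper_width: 0.991
scene [ 0.5347  0.1927 -0.0975] 0.94 bin: 0.005669742095413229 0.006253065120748717 tcp [0.5194 0.1335 0.1947] 9.225 [-0.3881  0.0235  0.031 ]
scene [ 0.5358  0.1969 -0.0666] 0.89 bin: 0.009953636588966941 0.005205075432830753 tcp [0.5193 0.1326 0.1947] 9.425 [ 0.356  -0.5073  0.0308]
```

View pics/scene_7.png

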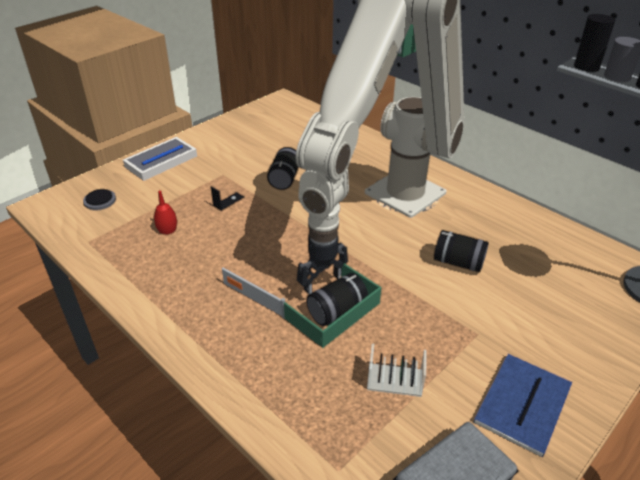

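```bash
python3 -m inch '[{"fingers":0.085,"dx":0,"dy":0,"dz":0,"rx":0,"ry":0,"rz":0},{"fingers":0.085,"dx":0,"dy":0,"dz":0,"rx":0,"ry":0,"rz":0},{"fingers":0.085,"dx":0,"dy":0,"dz":0,"rx":0,"ry":0,"rz":0},{"fingers":0.085,"dx":0,"dy":0,"dz":0,"rx":0,"ry":0,"rz":0}]'
python3 look.py 8 .535 .19
```

```text
time_s: 10.07
tcp_pos: [0.5193, 0.1328, 0.1947]
orientation: [[0.136, 0.991, 0.0], [0.991, -0.136, 0.0], [0.0, 0.0, -1.0]]
contact_force: [-0.3, 0.0, 0.2]
gripper_width: 0.997
scene [ 0.5352  0.2007 -0.1122] 0.92 bin: 0.013658314667410137 0.00579155498128205 tcp [0.5193 0.1328 0.1947] 10.125 [ 0.3114 -0.3841  0.0963]
```

The lens rests inside at about bin (+13, +6) mm with the door still open. Now I'll back off, rise, shut the fingers and go to the door's outer side.

```bash
python3 -m inch '[{"fingers":0.085,"dx":-0.02,"dy":0,"dz":0,"rx":0,"ry":0,"rz":0},{"fingers":0.085,"dx":-0.03,"dy":0,"dz":0,"rx":0,"ry":0,"rz":0},{"fingers":0,"dx":0,"dy":0,"dz":-0.045,"rx":0,"ry":0,"rz":0},{"fingers":0,"dx":0,"dy":0,"dz":-0.055,"rx":0,"ry":0,"rz":0},{"fingers":0,"dx":-0.036,"dy":0.04,"dz":0,"rx":0,"ry":0,"rz":0},{"fingers":0,"dx":-0.036,"dy":0.05,"dz":0,"rx":0,"ry":0,"rz":0},{"fingers":0,"dx":0,"dy":0.052,"dz":0,"rx":0,"ry":0,"rz":0},{"fingers":0,"dx":0,"dy":0.052,"dz":0,"rx":0,"ry":0,"rz":0}]'
python3 -m inch '[{"fingers":0,"dx":0,"dy":0,"dz":0,"rx":0,"ry":0,"rz":0}]'
python3 look.py 9 .535 .19
```

```text
time_s: 11.28
tcp_pos: [0.6959, -0.0171, 0.2949]
orientation: [[0.138, 0.99, 0.0], [0.99, -0.138, -0.0], [-0.0, 0.0, -1.0]]
contact_force: [1.3, 1.1, -0.8]
gripper_width: -0.0
time_s: 11.4
tcp_pos: [0.6972, -0.0167, 0.2913]
orientation: [[0.138, 0.99, -0.002], [0.99, -0.138, -0.0], [-0.001, -0.002, -1.0]]
contact_force: [-1.2, -0.3, -0.6]
gripper_width: -0.002
scene [ 0.5347  0.1992 -0.0718] 0.92 bin: 0.012171143706950072 0.006338808396349721 tcp [ 0.6955 -0.0161  0.2921] 11.45 [-0.6733 -0.6608 -0.1103]
top [ 0.5365  0.2023 -0.1529] 0.98 bin: 0.015343473443831962 0.004532016443542975 tcp [ 0.694  -0.0152  0.294 ] 11.55 [-0.0817 -0.2198 -0.2617]
```

View pics/scene_9.png

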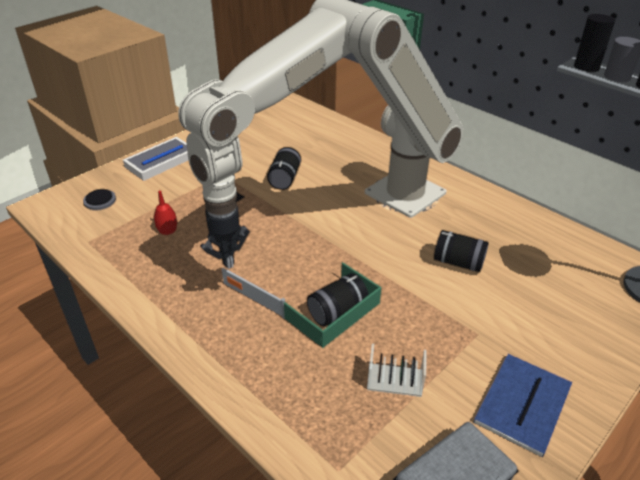

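View pics/top_9.png

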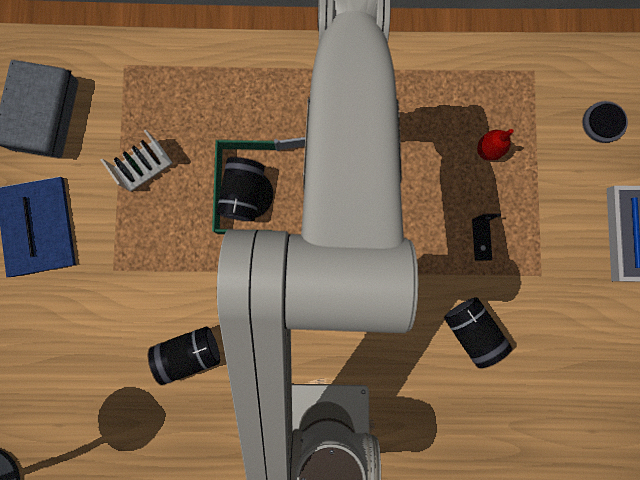

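The lens lies in the bin: scene (336,298), top (246,190). The fingers hover near the door's outer side, so I'll move 10 mm farther out, lower partway and check clearance.

```bash
python3 -m inch '[{"fingers":0,"dx":0,"dy":0.012,"dz":0,"rx":0,"ry":0,"rz":0},{"fingers":0,"dx":0,"dy":0,"dz":0.045,"rx":0,"ry":0,"rz":0},{"fingers":0,"dx":0,"dy":0,"dz":0,"rx":0,"ry":0,"rz":0}]'
python3 - <<'E'
from h import *
im=manip.read_camera("scene");o=manip.get_obs();t=o["tcp_pos"];print(t)
for z in(.03,.06):
    for p in([.644,.119,z],[.675,-.08,z],[t[0],t[1],z]): print(p,proj("scene",[p])[0])
cv2.imwrite("pics/d1.png",cv2.resize(im[190:350,160:370],None,fx=3.7,fy=3.7,interpolation=cv2.INTER_CUBIC))
E
```

```text
time_s: 11.98
tcp_pos: [0.704, -0.0158, 0.2467]
orientation: [[0.135, 0.991, -0.009], [0.991, -0.135, 0.0], [-0.001, -0.009, -1.0]]
contact_force: [-0.1, 0.1, -0.3]
gripper_width: 0.005
[ 0.70505906 -0.01582257  0.24907773]
[0.644, 0.119, 0.03] [283.29923976 307.97786553]
[0.675, -0.08, 0.03] [223.47178839 275.20429223]
[np.float64(0.705059060621175), np.float64(-0.015822571828586113), 0.03] [229.83753589 293.10072883]
[0.644, 0.119, 0.06] [282.8729548  299.49017253]
[0.675, -0.08, 0.06] [222.30270986 266.80434318]
[np.float64(0.705059060621175), np.float64(-0.015822571828586113), 0.06] [228.70954199 284.64769665]
```

View pics/d1.png

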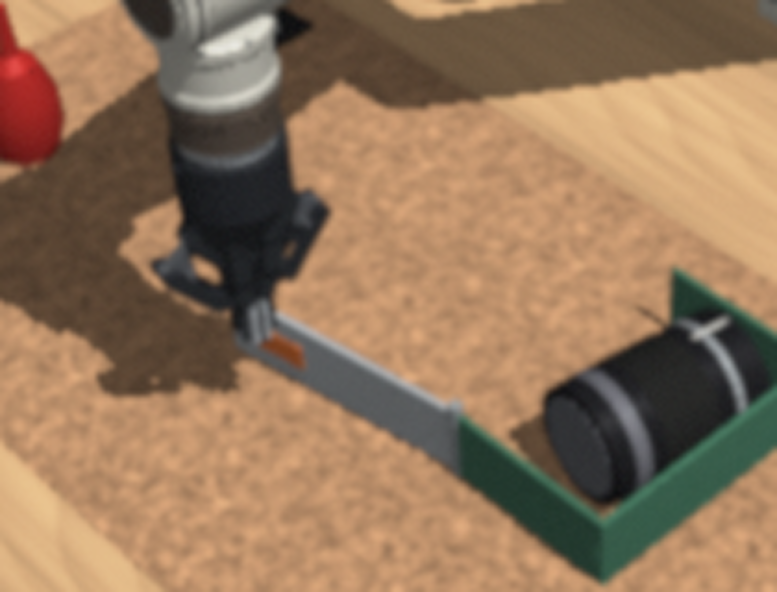

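The closed fingers at crop (255,320) stand on the door's outer side, clear of it. I'll compute the arc.

Run:
```python
from h import *
H=np.array([.644,.119]);x=np.array([.135,.991]);y=np.array([.991,-.135])
o=manip.get_obs();p=o["tcp_pos"][:2];print(o["joint_positions"])
for f in np.r_[1.70,1.6,1.5,1.4:-.01:-.1]:
    r=.14;q=H+r*np.array([-np.cos(f),-np.sin(f)])+.018*np.array([np.sin(f),-np.cos(f)])
    d=q-p;print(round(f,2),q.round(3),"dx %.4f dy %.4f"%(d@x,d@y));p=q
```

```text
[-2.24251865e-02  7.45197275e-01  4.06024034e-01  1.23612253e+00
 -6.79301685e-05  1.68396237e+00]
1.7 [ 0.68  -0.018] dx -0.0051 dy -0.0247
1.6 [ 0.666 -0.02 ] dx -0.0047 dy -0.0133
1.5 [ 0.652 -0.022] dx -0.0034 dy -0.0137
1.4 [ 0.638 -0.022] dx -0.0020 dy -0.0140
1.3 [ 0.624 -0.021] dx -0.0006 dy -0.0141
1.2 [ 0.61  -0.018] dx 0.0008 dy -0.0141
1.1 [ 0.597 -0.014] dx 0.0022 dy -0.0139
1.0 [ 0.584 -0.009] dx 0.0036 dy -0.0136
0.9 [ 0.571 -0.002] dx 0.0049 dy -0.0132
0.8 [0.559 0.006] dx 0.0062 dy -0.0127
0.7 [0.549 0.015] dx 0.0075 dy -0.0120
0.6 [0.539 0.025] dx 0.0086 dy -0.0112
0.5 [0.53  0.036] dx 0.0097 dy -0.0103
0.4 [0.522 0.048] dx 0.0107 dy -0.0092
0.3 [0.516 0.06 ] dx 0.0115 dy -0.0081
0.2 [0.51  0.074] dx 0.0123 dy -0.0069
0.1 [0.506 0.087] dx 0.0129 dy -0.0057
-0.0 [0.504 0.101] dx 0.0134 dy -0.0043
```

```bash
python3 -m inch '[{"fingers":0,"dx":0,"dy":0,"dz":0.025,"rx":0,"ry":0,"rz":0},{"fingers":0,"dx":0,"dy":0,"dz":0.017,"rx":0,"ry":0,"rz":0},{"fingers":0,"dx":-0.005,"dy":-0.012,"dz":0,"rx":0,"ry":0,"rz":0},{"fingers":0,"dx":0,"dy":-0.012,"dz":0,"rx":0,"ry":0,"rz":0},{"fingers":0,"dx":-0.005,"dy":-0.013,"dz":0,"rx":0,"ry":0,"rz":0},{"fingers":0,"dx":-0.003,"dy":-0.014,"dz":0,"rx":0,"ry":0,"rz":0},{"fingers":0,"dx":-0.002,"dy":-0.014,"dz":0,"rx":0,"ry":0,"rz":0},{"fingers":0,"dx":-0.001,"dy":-0.014,"dz":0,"rx":0,"ry":0,"rz":0}]'
python3 look.py 10 .535 .19
```

```text
time_s: 13.02
tcp_pos: [0.6263, -0.0211, 0.2092]
orientation: [[0.136, 0.991, 0.002], [0.991, -0.136, -0.0], [0.0, 0.002, -1.0]]
contact_force: [1.0, -0.1, 0.0]
gripper_width: 0.0
scene [ 0.5345  0.1966 -0.0661] 0.88 bin: 0.009575955044948747 0.006510483059549346 tcp [ 0.6246 -0.021   0.2089] 13.075 [-2.2688 -0.556   0.5097]
top [ 0.5354  0.2014 -0.1669] 0.96 bin: 0.014388658224113754 0.005606708892259633 tcp [ 0.6263 -0.0211  0.2089] 13.175 [-0.2961  0.0852  0.7505]
```

View pics/scene_10.png

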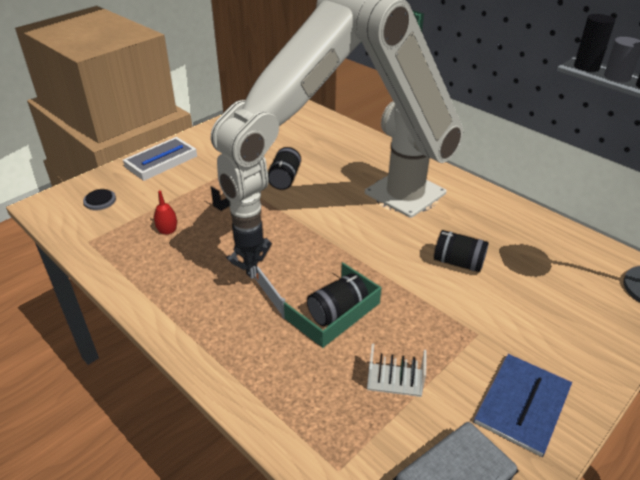

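The door, at scene (265,288), is following. I'll continue the arc.

```bash
python3 -m inch '[{"fingers":0,"dx":0.001,"dy":-0.014,"dz":0,"rx":0,"ry":0,"rz":0},{"fingers":0,"dx":0.002,"dy":-0.014,"dz":0,"rx":0,"ry":0,"rz":0},{"fingers":0,"dx":0.004,"dy":-0.0135,"dz":0,"rx":0,"ry":0,"rz":0},{"fingers":0,"dx":0.005,"dy":-0.013,"dz":0,"rx":0,"ry":0,"rz":0},{"fingers":0,"dx":0.006,"dy":-0.0125,"dz":0,"rx":0,"ry":0,"rz":0},{"fingers":0,"dx":0.0075,"dy":-0.012,"dz":0,"rx":0,"ry":0,"rz":0},{"fingers":0,"dx":0.0085,"dy":-0.011,"dz":0,"rx":0,"ry":0,"rz":0}]'
python3 look.py 11 .535 .19
```

```text
time_s: 14.1
tcp_pos: [0.5413, 0.0253, 0.2078]
orientation: [[0.136, 0.991, 0.0], [0.991, -0.136, 0.0], [0.0, 0.0, -1.0]]
contact_force: [0.8, -0.2, 0.2]
gripper_width: 0.0
scene [ 0.5347  0.1991 -0.0707] 0.9 bin: 0.012153866252039857 0.006325886870656486 tcp [0.54   0.0264 0.2075] 14.15 [-2.2952  0.7123 -0.2286]
top [ 0.5368  0.2008 -0.1462] 0.97 bin: 0.013779655255466424 0.004187567630652865 tcp [0.5414 0.0254 0.2077] 14.25 [ 0.279  -0.4307 -0.0959]
```

View pics/scene_11.png

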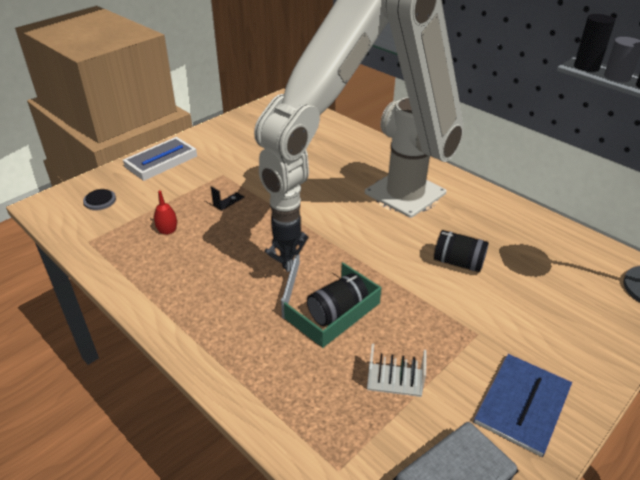

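```bash
python3 -m inch '[{"fingers":0,"dx":0.0095,"dy":-0.010,"dz":0,"rx":0,"ry":0,"rz":0},{"fingers":0,"dx":0.0105,"dy":-0.009,"dz":0,"rx":0,"ry":0,"rz":0},{"fingers":0,"dx":0.0115,"dy":-0.008,"dz":0,"rx":0,"ry":0,"rz":0},{"fingers":0,"dx":0.012,"dy":-0.007,"dz":0,"rx":0,"ry":0,"rz":0},{"fingers":0,"dx":0.008,"dy":-0.004,"dz":0,"rx":0,"ry":0,"rz":0},{"fingers":0,"dx":0.005,"dy":-0.002,"dz":0,"rx":0,"ry":0,"rz":0},{"fingers":0,"dx":0.004,"dy":-0.001,"dz":0,"rx":0,"ry":0,"rz":0}]'
python3 look.py 12 .535 .19
```

```text
time_s: 15.18
tcp_pos: [0.5094, 0.0905, 0.2077]
orientation: [[0.135, 0.991, -0.0], [0.991, -0.135, -0.0], [-0.0, -0.0, -1.0]]
contact_force: [-0.7, -0.8, 0.5]
gripper_width: 0.001
scene [ 0.5371  0.199  -0.1079] 0.9 bin: 0.01204799345909492 0.0038707451321228826 tcp [0.5094 0.0908 0.2077] 15.225 [-0.1729  0.1244 -0.1929]
top [ 0.5392  0.2209 -0.392 ] 0.57 bin: 0.033874058389092736 0.0018132205886816357 tcp [0.5096 0.0903 0.2077] 15.325 [-0.7094  0.1571 -0.1351]
```

View pics/scene_12.png

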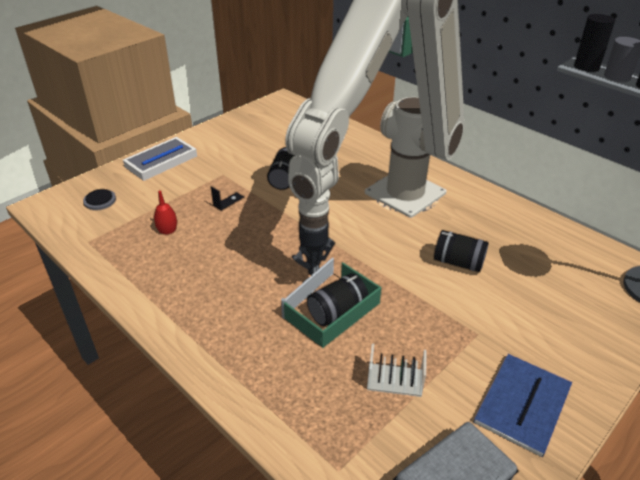

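Almost shut. I'll ease forward while watching the force.

```bash
python3 -m inch '[{"fingers":0,"dx":0.004,"dy":0,"dz":0,"rx":0,"ry":0,"rz":0},{"fingers":0,"dx":0.004,"dy":0,"dz":0,"rx":0,"ry":0,"rz":0},{"fingers":0,"dx":0.003,"dy":0,"dz":0,"rx":0,"ry":0,"rz":0}]'; python3 -m inch '[{"fingers":0,"dx":0.002,"dy":0,"dz":0,"rx":0,"ry":0,"rz":0},{"fingers":0,"dx":0,"dy":0,"dz":0,"rx":0,"ry":0,"rz":0}]';python3 -m inch '[{"fingers":0,"dx":0.002,"dy":0,"dz":0,"rx":0,"ry":0,"rz":0},{"fingers":0,"dx":0,"dy":0,"dz":0,"rx":0,"ry":0,"rz":0}]'
python3 look.py 13 .535 .19
```

```text
time_s: 15.75
tcp_pos: [0.511, 0.1013, 0.2077]
orientation: [[0.136, 0.991, -0.0], [0.991, -0.136, -0.0], [-0.0, -0.0, -1.0]]
contact_force: [-1.1, -0.5, 0.4]
gripper_width: 0.001
time_s: 16.0
tcp_pos: [0.5113, 0.1033, 0.2077]
orientation: [[0.135, 0.991, 0.0], [0.991, -0.135, 0.0], [0.0, 0.0, -1.0]]
contact_force: [0.3, 1.3, 0.6]
gripper_width: -0.007
time_s: 16.25
tcp_pos: [0.5115, 0.1052, 0.2078]
orientation: [[0.135, 0.991, 0.0], [0.991, -0.135, 0.0], [0.0, 0.0, -1.0]]
contact_force: [0.7, 0.6, -0.1]
gripper_width: -0.003
scene [ 0.5374  0.1995 -0.1026] 0.92 bin: 0.012454261654505595 0.0035905631970255623 tcp [0.5115 0.1051 0.2077] 16.3 [ 0.448  -0.7608  0.0517]
top [ 0.5365  0.2387 -0.4332] 0.32 bin: 0.05174112751919554 0.004416936380883434 tcp [0.5115 0.105  0.2077] 16.4 [0.2924 0.219  0.2318]
```

View pics/scene_13.png

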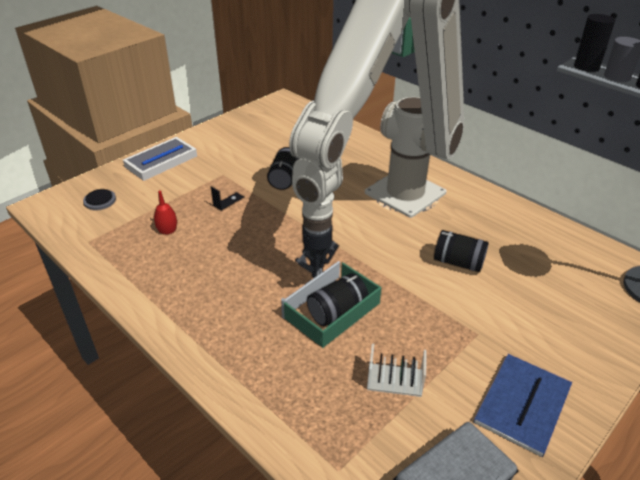

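```bash
python3 -m inch '[{"fingers":0,"dx":0.002,"dy":0,"dz":0,"rx":0,"ry":0,"rz":0},{"fingers":0,"dx":0,"dy":0,"dz":0,"rx":0,"ry":0,"rz":0}]'; python3 -m inch '[{"fingers":0,"dx":0.002,"dy":0,"dz":0,"rx":0,"ry":0,"rz":0},{"fingers":0,"dx":0,"dy":0,"dz":0,"rx":0,"ry":0,"rz":0}]'
python3 - <<'E'
from h import *
im=manip.read_camera("scene")
cv2.imwrite("pics/d2.png",cv2.resize(im[230:350,250:400],None,fx=4.8,fy=4.8,interpolation=cv2.INTER_CUBIC))
E
```

```text
time_s: 16.7
tcp_pos: [0.5118, 0.1072, 0.2077]
orientation: [[0.135, 0.991, 0.0], [0.991, -0.135, 0.0], [0.0, 0.0, -1.0]]
contact_force: [-0.2, -0.3, -0.5]
gripper_width: -0.004
time_s: 16.95
tcp_pos: [0.5119, 0.1084, 0.2077]
orientation: [[0.136, 0.991, -0.0], [0.991, -0.136, -0.002], [-0.002, -0.0, -1.0]]
contact_force: [-1.3, -5.1, 1.8]
gripper_width: 0.0
```

View pics/d2.png

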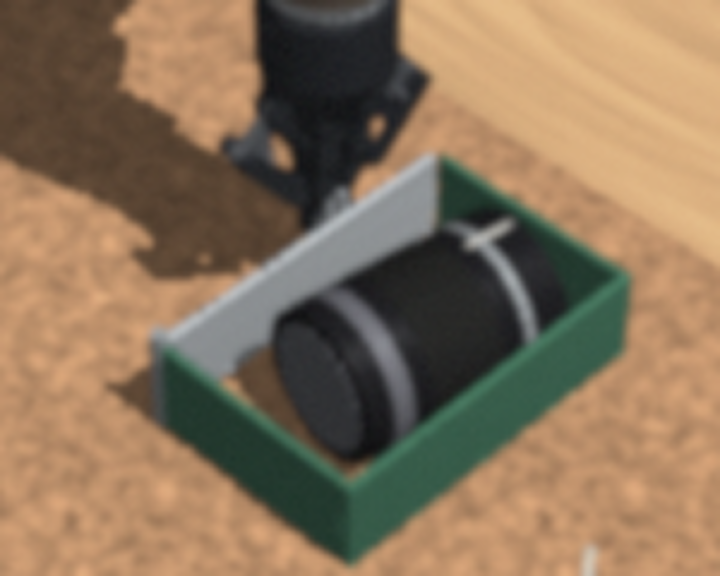

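The stop shows as 5 N, and the door's free edge meets the side wall at crop (438,155), so it is shut. I'll back off, rise, and check.

```bash
python3 -m inch '[{"fingers":0,"dx":-0.015,"dy":0,"dz":0,"rx":0,"ry":0,"rz":0},{"fingers":0,"dx":-0.04,"dy":0,"dz":0,"rx":0,"ry":0,"rz":0},{"fingers":0,"dx":-0.02,"dy":0,"dz":-0.04,"rx":0,"ry":0,"rz":0},{"fingers":0,"dx":-0.05,"dy":0,"dz":-0.03,"rx":0,"ry":0,"rz":0},{"fingers":0,"dx":-0.05,"dy":0,"dz":-0.03,"rx":0,"ry":0,"rz":0},{"fingers":0,"dx":-0.05,"dy":0,"dz":-0.03,"rx":0,"ry":0,"rz":0},{"fingers":0,"dx":-0.05,"dy":0,"dz":0,"rx":0,"ry":0,"rz":0},{"fingers":0,"dx":0,"dy":0,"dz":0,"rx":0,"ry":0,"rz":0}]'; python3 look.py 14 .535 .2
```

```text
time_s: 18.0
tcp_pos: [0.474, -0.1667, 0.3383]
orientation: [[0.141, 0.99, 0.002], [0.99, -0.141, -0.0], [0.0, 0.002, -1.0]]
contact_force: [0.2, 0.3, -0.3]
gripper_width: -0.001
top [ 0.535   0.2026 -0.1486] 0.97 bin: 0.01558566398103838 0.005981915084230754 tcp [ 0.4744 -0.1633  0.3374] 18.15 [-0.2385  0.72   -0.6481]
```

View pics/top_14.png

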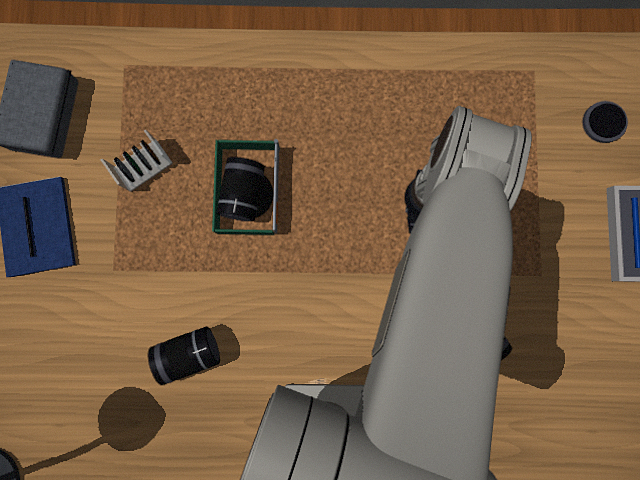

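View pics/scene_14.png

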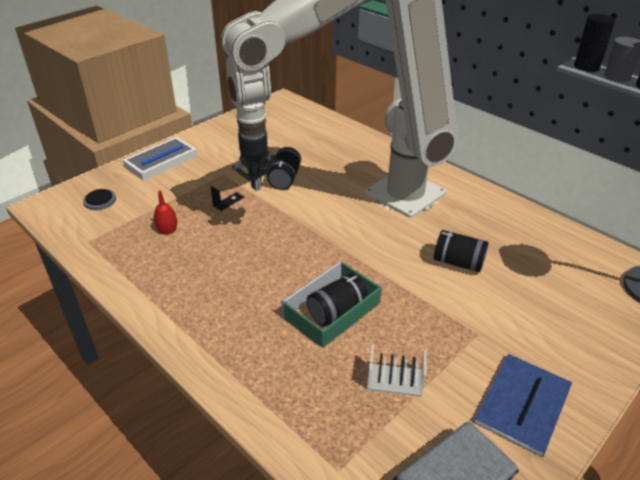

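```bash
python3 -c "
from station import manip
print(manip.job_done())"
```

```text
the job is handed in; nothing more can be done
None
```

I rolled the lens on the mat, the candidate farthest from the base, into the bin with the open jaws at about 65 mm/s. I then swung the door shut with the closed fingers until it met its stop at about 5 N, backed well clear and handed the job in at about 18 s of the 56 s allowed.

**Last checks:**
- **Lens:** the final top-camera fit puts it at about bin x +15 mm, y +6 mm, within the 30 and 40 mm limits.
- **Door:** both last pictures show it flush across the front; I judged this by eye and by the stop force, without measuring an angle.
- **Bystanders:** the filter rack, blower and L-bracket look unmoved by eye in the pictures; I did not re-measure them.

**What failed or disagreed:**
- **Poor top fits:** while the arm blocked the top view during the door push, its lens fits disagreed with the scene camera (quality 0.57 and 0.32), so I ignored them. In the unobstructed views before that push, the two cameras agreed within about 5 mm.
- **Missed detection:** in the last look the scene camera's network did not report the lens, so the final position rests on the top camera alone.
- **Bin pose:** my fit of the bin is only good to about 5 mm.

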